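# Fit the screen tray and set the range lever on the parts sorter

### The job

Get the parts sorter ready: set the loose screen tray down on the sorter's lower tray so that its two end notches, one wide and one narrow, go over the matching keys and it sits fully down, without banging it. Then lift the range lever, swing it and let it drop fully into the notch marked by the hex nut, and let go. Leave the other things that lie on the bench and on the sorter where they are.

Things in the scene. Friction and masses are not known exactly. Their poses are not given: they have to be found in the camera images.
- sorter: Grey bench parts sorter, fixed; origin at the middle of its underside, x away from the robot, y left, z up. Deck 240 (x) x 490 (y) mm, 50 mm high; a drive housing 80 mm high along its far side (x 120 to 210 mm). On the right half of the deck the fixed lower tray with two keys; on the left half a steel bed (top at z = 56 mm) with the lever and its notched quadrant
- seat (a point): Centre of the fixed lower tray's rim, in the rim plane (sorter frame: x 0, y -150, z 80 mm), axes as the sorter's. The lower tray is aluminium, open, 170 (x) x 124 (y) mm, with a key standing in the middle of each x end. A seated screen tray has its origin here and its axes along these; turned half round or off the keys it stays about 14 mm too high
- key_wide (a point): Middle of the top of the wide steel key at the -x end of the lower tray: 40 mm along y, 14 mm along x (66 to 80 mm from the seat centre), 14 mm above the rim; its top 5 mm are stepped in by 2 to 2.5 mm all round
- key_narrow (a point): Middle of the top of the narrow key at the +x end: 18 mm along y, otherwise like the wide key
- tray: Loose aluminium screen tray with perforated floor, 0.3 to 0.55 kg; origin at the centre of its underside. Foot flange 168 (x) x 124 (y) x 6 mm, with a notch 21 mm deep in the middle of each x end: 45 mm wide at -x, 23 mm wide at +x (play round the keys 2.5 mm in y, 3 mm in x, either way). Walls of 32 mm height stand inside the flange. Seated, the flange lies on the lower rim, keys in the notches
- tray_bar (a point): Middle of the tray's steel carrying bar, 61 mm above the tray's underside: runs along the tray's x, 112 mm long, 12 mm wide (y), 14 mm high; free below except for a leg at each end (52 mm from the middle). Grasp it here from above, closing along the tray's y
- notch_wide (a point): Middle of the tray's wide notch (tray frame: x -73, y 0, z 3 mm)
- lever_pivot (a point): Foot of the lever's upright pivot axis (sorter frame: x 55, y 95, z 56 mm), axes as the sorter's; a post 26 mm across and 55 mm tall stands here
- lever_swing (a joint): Lever angle about the upright pivot, rad, counter-clockwise from above; at angle a the arm points along (-cos a, -sin a) in the sorter frame (0: towards the robot). Stops at -0.92 and 0.80. Notches at -0.34, 0.00, 0.34, 0.68, each 17 mm wide at its narrowest for the 12 mm arm (play about 0.025 rad each way). Below -0.5 a plain land without notches: the lever starts there. Friction 0.04 N m
- lever_lift (a joint): Height of the lever above its lowest place, m, 0 to 0.032. Spring and weight press it down (about 5 N at the bottom, 9 N at full lift), so it drops by itself into a notch below it. 0 = down in a notch; 0.014 = resting on the land or on the 14 mm high teeth between the notches. To leave a notch or pass over one, hold it lifted above 0.014
- lever_knob (a point): On the axis of the lever's black upright hand knob, 120 mm from the pivot, 40 mm above the top of the steel arm: round, 22 mm across, from the arm up to 13 mm above this point, then a lip 30 mm across and 11 mm high. Grasp it from above just here, any yaw; it may turn in the fingers
- lever_nose (a point): Point straight ahead of the arm's end, 155 mm from the pivot axis, at mid-height of the steel arm (12 x 12 mm, ends at 137 mm). With the lever in a notch this point is above that notch's marker
- nut_mark: Steel hex nut fixed on the bed, 24 mm across corners, 10 mm tall; marks the wanted notch: 155 mm from the pivot, in line with the notch at 0.00, 0.34 or 0.68 rad (varies). Origin at the centre of its underside
- rivet_a: Flat round rivet head, 12 mm across, 3 mm tall, 155 mm from the pivot in line with an unwanted notch (one of the notches at 0.00, 0.34, 0.68)
- rivet_b: Flat round rivet head, 12 mm across, 3 mm tall, 155 mm from the pivot in line with an unwanted notch (one of the notches at 0.00, 0.34, 0.68)
- rivet_c: Flat round rivet head, 12 mm across, 3 mm tall, 155 mm from the pivot in line with an unwanted notch (the notch at -0.34)
- coupling: Short steel pipe coupling, ring 32 mm outside, 24 mm tall, standing on the right rear corner of the lever bed of the sorter; loose, not part of the job, origin at the centre of its underside
- tape_roll: Black roll of tape lying flat, 90 mm across, 22 mm tall; loose, not part of the job, origin at the centre of its underside
- bottle: Clear plastic bottle, 60 mm across, 170 mm tall; loose, not part of the job, origin at the centre of its underside
- big_nut: Loose steel hex nut lying on the table, 48 mm across corners, 20 mm tall (not the marker); loose, not part of the job, origin at the centre of its underside
- wrench: Wrench lying on the table, about 180 mm long; loose, not part of the job, origin at its middle
- pipe_socket: Brass pipe socket, tube 42 mm outside, 45 mm tall, standing on end; loose, not part of the job, origin at the centre of its underside
- bearing: Steel bearing ring lying flat, 60 mm across, 16 mm tall; loose, not part of the job, origin at the centre of its underside
Things that resemble listed ones, but are neither listed nor needed, are in the scene too. Of the things shaped like the tray, the aluminium one is meant.

How it is judged:
On the way, in this order (a step that is already met when the one before it is completed fails the run):
1. the screen tray sits fully down over both keys (x of tray in the frame of seat between -0.006 and 0.006 m and y of tray in the frame of seat between -0.006 and 0.006 m and z of tray in the frame of seat between -0.004 and 0.004 m and angle between the x axis of tray and the x axis of seat, either way round below 0.08 rad), for 0.2 s.
2. the lever is down in the notch marked by the hex nut (value of joint lever_lift below 0.004 m and horizontal distance between lever_nose and nut_mark below 0.012 m), for 0.2 s.
At the end, for the whole second after the job is handed in: The screen tray rests on the lower tray over both keys (centre within 6 mm in x and y and 4 mm in height of the seat, axes within 0.08 rad, at rest) and the lever is down in the notch marked by the hex nut (lift below 4 mm, nose within 12 mm of the nut, seen from above) (all of step 1 and all of step 2 and linear speed of tray below 0.02 m/s); the robot touches nothing.
It fails at once if a bystander is moved by more than 30 mm (distance of any of coupling, tape_roll, bottle, big_nut, wrench, pipe_socket, bearing from where it was at the start of the episode above 0.03 m).
It fails at once if the tray is banged onto the sorter (over 60 N) (contact force between tray and sorter above 60 N).
It also fails if it takes over 64 s, if anything falls off the work surface, if the arm or the gripper's body presses on something with over 40 N, if the wrist force passes 120 N, or if a joint passes its speed limit or range.

### The arm

A 7-joint arm with a two-finger parallel gripper is mounted at the origin on the work surface. World frame = base frame: x ahead of the robot, y to its left, z up, the work surface at z = 0. Lengths are in m, angles in rad, forces in N, time in s.
With the tool pointing down it reaches from about 0.4 to 0.85 m from the base axis. Payload 10.4 kg.
Tool frame: the origin (TCP) lies at the very end of the fingers, on their centre line; the grasp point (between the pads) lies 19 mm behind it (r.pinch_z is the distance from the TCP to the grasp point, in m); z points along the fingers, y is the line along which they close (so a half turn about z gives the same grasp; the last joint's range is limited). The gripper opens to 87 mm and grips with 3 to 60 N. Pads are 19 mm wide; open, the fingers measure 117 mm over their backs; the gripper's body (75 mm by 190 mm) begins 51 mm behind the grasp point.
Start: joints at [-1.363, 0.332, -0.065, 1.46, 0.022, 1.35, -0.088], TCP at [0.143, 0.608, 0.223] pointing down, gripper open.
Joint ranges: [-2.6, 2.6], [-0.5, 2.12], [-1.47, 1.34], [0.16, 2.42], [-1.27, 4.41], [0.06, 2.06], [-2.6, 2.6]. Speed limits (rad/s): [2.22, 2.22, 2.79, 2.79, 3.14, 3.14, 3.14].

### API

Orientations are given as a unit quaternion [x, y, z, w].
In Python, from bench import sensors, vision, r gives the robot as it stands.
- The arm moves only by the shell command python3 -m crank 'ROWS' [OPENING] [FORCE]. ROWS is JSON, a list of rows, each a list of 2 entries, a list of its own where there are three numbers: the shift along the tool's x, y, z normalised to -1 to 1, where 1 is 3 cm, then the turn about the tool's z normalised to -1 to 1, where 1 is 8 degrees. A call has 1 to 12 rows; each row shifts and turns the commanded pose from where the row before left it, along the tool's axes as they then stand; what a row does not reach is not made up. A row lasts 1/8 s, in which the tool goes at most 62.5 mm and 10.7 degrees, less where a joint would pass 70% of its speed; a pose out of reach is approached as far as the arm can. A call with a number of a shift or a turn outside -1 to 1 is refused whole. A call with a gripper value outside its range is refused whole. OPENING is the opening, from 0 (shut) to 1 (fully open), set as the call begins (- or left out, the last holds). The fingers move at their own pace and stop on an object; FORCE is the grip in N (left out, the last holds). Time passes only in rows, so rows that do not move let the fingers close. It gives the time, the measured TCP pose, the force, the opening and the grip force at its end, in the units of the state.
- sensors.read_state(): the state, without advancing time (a new reading comes with each control period).
- vision.camera(name): name is "scene" or "top" or "wrist"; returns the picture (400x640x3 uint8, red, green, blue); there is no depth.
- vision.camera_model(name): a dict with "vertical_fov" (degrees; the focal length in pixels is half the picture's height over the tangent of half this angle, whatever the lens; pixels are square), "cx", "cy" (the principal point, pixels), "camera_from_world" (4x4, takes a point from world to camera coordinates); the wrist camera has in their place "hand_eye" (4x4, takes a point from camera to tool coordinates, whose origin is the TCP and whose axes are the flange's). Camera axes: x right, y down, z forward; pixel columns grow to the right and rows downward; lengths in m; the calibration is good to about 2 mm. The wrist camera is an equidistant fisheye: a pixel r from the principal point sees the ray r / f radians off the axis. A picture is of the moment at which its call begins: read the wrist's pose just before it. camera_model takes no time and is no camera call.
- r.close_job(): hands the job in; it is judged then, once.
The state is a dict: "time": time; "joint_positions": joint angles; "joint_vel": joint speeds; "joint_torque": joint torques, N m; "ee_pos": TCP position; "eef_rot": TCP orientation; "ft_force": force on the tool from outside, world axes, zero at the start; "torque": the same for the moment, N m; "width": finger opening in m; "grip_force": force on a finger pad.
Only numpy, scipy, OpenCV 4.12 (cv2) and the standard library are available. Lean on these libraries where they do the work, as an engineer would, in place of code of your own. Each camera call takes 0.05 s, during which the arm holds its last target. There are 200 camera calls.

## Working session

There is one attempt and no reset: what is moved stays moved. The work goes in short steps, Python scripts to look and compute and a shell command to move; the robot and the scene stay as the last step left them, time stands still between calls to the robot, and variables do not carry over. Pictures are saved under pics/ and viewed, at most 10 in all, crops included, and the job is handed in when it is done.

```bash
ls; mkdir -p pics; cat > h.py <<'E'
import numpy as np, cv2
from bench import sensors, vision, r
from scipy.spatial.transform import Rotation as R
def grab(n,f):
    im=vision.camera(n); cv2.imwrite('pics/'+f+'.png',cv2.cvtColor(im,cv2.COLOR_RGB2BGR)); return im
def ray(n,px,st=None):
    m=vision.camera_model(n); f=200/np.tan(np.radians(m['vertical_fov'])/2)
    d=np.array([px[0]-m['cx'],px[1]-m['cy']],float)
    if n!='wrist':
        T=np.linalg.inv(np.array(m['camera_from_world'])); v=np.array([d[0]/f,d[1]/f,1])
    else:
        st=st or sensors.read_state(); q=np.eye(4); q[:3,:3]=R.from_quat(st['eef_rot']).as_matrix(); q[:3,3]=st['ee_pos']
        T=q@np.array(m['hand_eye']); rr=np.hypot(*d); t=rr/f
        v=np.array([*(d/max(rr,1e-9)*np.sin(t)),np.cos(t)])
    return T[:3,3],T[:3,:3]@v
def onz(n,px,z,st=None):
    o,v=ray(n,px,st); return o+v*(z-o[2])/v[2]
def proj(n,p):
    m=vision.camera_model(n); f=200/np.tan(np.radians(m['vertical_fov'])/2)
    c=np.array(m['camera_from_world'])@np.r_[p,1]; return np.array([m['cx']+f*c[0]/c[2],m['cy']+f*c[1]/c[2]])
E
python3 - <<'E'
from h import *
a=grab('top','top0'); grab('scene','sc0')
s=sensors.read_state(); print(s['time'],s['ee_pos'],s['eef_rot'],s['width'])
for n in('top','scene','wrist'): print(n,vision.camera_model(n))
E
```

```text
pics
0.1 [0.14286319 0.60811257 0.22184431] [ 1.15109395e-01  9.93352623e-01 -6.24348249e-04 -5.34384937e-05] 0.08686028812663253
top {'vertical_fov': 47.881083511278185, 'cx': 313.6863597783946, 'cy': 203.58027843921676, 'camera_from_world': array([[-0.00969846, -0.9999409 ,  0.00491261, -0.01483257],
       [-0.98207857,  0.00860023, -0.18827566,  0.46182771],
       [ 0.18822229, -0.00665055, -0.98210394,  1.29091367],
       [ 0.        ,  0.        ,  0.        ,  1.        ]])}
scene {'vertical_fov': 45.924487249207175, 'cx': 329.25122452245773, 'cy': 201.45444823065776, 'camera_from_world': array([[ 0.29714402,  0.95469073,  0.0164633 , -0.10503688],
       [ 0.56992283, -0.16349986, -0.80526751, -0.17179449],
       [-0.76608968,  0.24866324, -0.59268305,  1.86908302],
       [ 0.        ,  0.        ,  0.        ,  1.        ]])}
wrist {'vertical_fov': 65.70646984690485, 'cx': 322.266184429778, 'cy': 197.3884821767376, 'hand_eye': array([[-4.02458178e-04, -9.58531618e-01, -2.84985922e-01,
         7.75501364e-02],
       [ 9.99999830e-01, -5.06076407e-04,  2.89951612e-04,
        -4.04523136e-04],
       [-4.22152439e-04, -2.84985757e-01,  9.58531658e-01,
        -1.61354774e-01],
       [ 0.00000000e+00,  0.00000000e+00,  0.00000000e+00,
         1.00000000e+00]])}
```

View pics/top0.png

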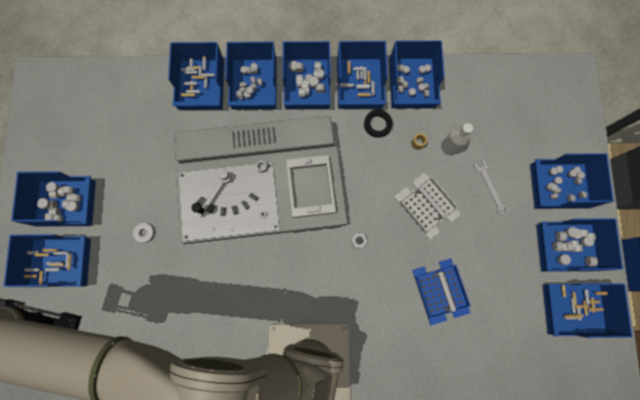

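View pics/sc0.png

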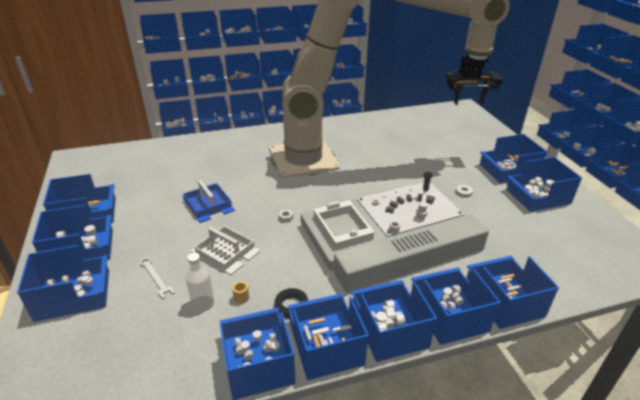

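The top view shows two tray-shaped things: a light grey perforated one at (428,205) and a blue one at (442,292). The grey one fits "aluminium". The sorter spans (177–345, 118–242), with the lower tray at (311,186), the lever knob at about (198,208) and the pivot at (226,178). I'll confirm in one enlarged crop.

```bash
python3 - <<'E'
from h import *
a=cv2.imread('pics/top0.png')
c=np.zeros((600,800,3),np.uint8)
x=cv2.resize(a[145:245,172:282],None,fx=4,fy=4,interpolation=cv2.INTER_CUBIC); c[:400,:440]=x
x=cv2.resize(a[168:243,390:465],None,fx=4.6,fy=4.6,interpolation=cv2.INTER_CUBIC); c[:345,450:795]=x
x=cv2.resize(a[145:225,275:355],None,fx=3,fy=3,interpolation=cv2.INTER_CUBIC); c[350:590,450:690]=x
cv2.imwrite('pics/crop0.png',c)
E
```

```text
(no output)
```

View pics/crop0.png

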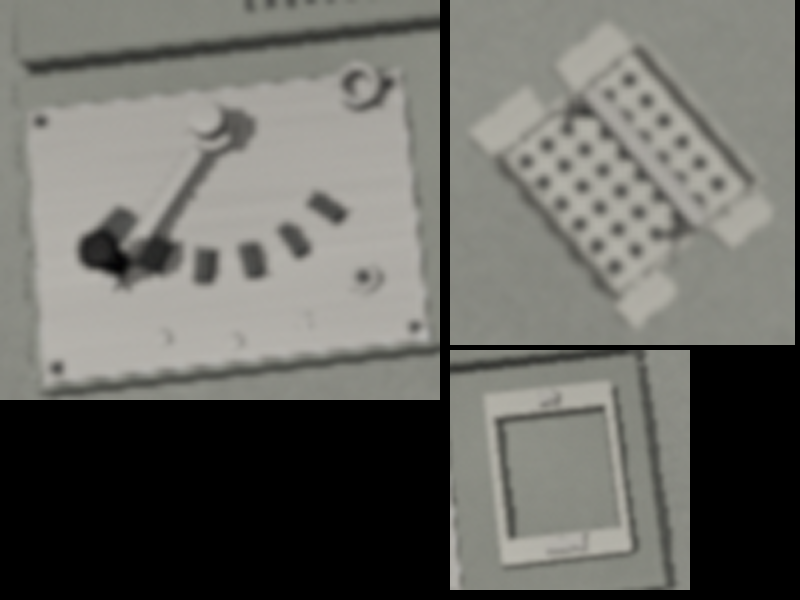

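The grey tray at top-image (428,205) is confirmed as aluminium; its upper-left tabs are broader, so the narrow notch (+x) is at that end. The hex nut is at about (263.5,214), the rightmost marker, with rivets at (249,225), (231.5,230) and (214,229). So the target is 0.68.

```bash
cat >> h.py <<'E'
def tool(s=None):
    s=s or sensors.read_state(); M=R.from_quat(s['eef_rot']).as_matrix(); return np.array(s['ee_pos']),M
def go(target,yaw=None):
    """rows-units to reach TCP target; yaw = wanted world angle of tool x (mod pi)"""
    p,M=tool(); d=M.T@(np.array(target)-p)
    cur=np.degrees(np.arctan2(M[1,0],M[0,0])); print('pos',p.round(4),'toolx yaw',round(cur,2),'tilt',M[:,2].round(4),'| shift units',(d/.03).round(2), end=' ')
    if yaw is not None:
        e=(np.degrees(yaw)-cur+90)%180-90; print('turn units',round(-e/8,2),'alt',round(-(e-180*np.sign(e))/8,2),end='')
    print()
E
python3 - <<'E'
from h import *
A=lambda c,z:onz('top',(390+(c[0]-450)/4.6,168+c[1]/4.6),z)
B=lambda c,z:onz('top',(275+(c[0]-450)/3,145+(c[1]-350)/3),z)
L=lambda c,z:onz('top',(172+c[0]/4,145+c[1]/4),z)
T=[A(c,.006) for c in((470,133),(610,22),(773,210),(640,328))]
S=[B(c,.08) for c in((483,395),(612,381),(637,550),(502,566))]
for n,q in(('tray',T),('seat',S)):
    q=np.array(q)[:,:2]; c=q.mean(0); ax=(q[0]+q[1]-q[2]-q[3])/2; ay=(q[0]+q[3]-q[1]-q[2])/2
    print(n,c.round(4),np.hypot(*ax).round(3),np.hypot(*ay).round(3),np.degrees([np.arctan2(ax[1],ax[0]),np.arctan2(-ay[0],ay[1])]).round(1))
bar=[A(c,.061) for c in((592,95),(697,225))];print('bar',np.mean(bar,0),np.degrees(np.arctan2(*(bar[0]-bar[1])[[1,0]])))
print('nut',L((366,277),.066),'piv',L((208,120),.056+.055),'knob',L((98,245),.06+.07+.05))
b=np.mean(bar,0); go([b[0],b[1],.22],np.radians(40)); print(sensors.read_state()['joint_positions'])
E
```

```text
tray [ 0.4602 -0.3667] 0.166 0.122 [38.4 38.8]
seat [ 0.5078 -0.012 ] 0.17 0.129 [6.7 6.2]
bar [ 0.45798181 -0.36622855  0.061     ] 36.12768902387601
nut [0.42722264 0.12682001 0.066     ] piv [0.53378319 0.23555435 0.111     ] knob [0.43110581 0.2923284  0.18      ]
pos [0.1429 0.6081 0.2218] toolx yaw 166.78 tilt [-2.0e-04 -1.2e-03 -1.0e+00] | shift units [-17.65 -29.22   0.1 ] turn units -6.65 alt 15.85
[-1.36261675  0.33282176 -0.06473767  1.46081777  0.02159476  1.34990168
 -0.08850356]
```

```bash
python3 -m crank '[[[-1,0,0],0.344],[[-1,0,0],0.344],[[-1,0,0],0.344],[[-1,0,0],0.344],[[-1,0,0],0.344],[[-1,0,0],0.344],[[-1,0,0],0.344],[[-1,0,0],0.344],[[-1,0,0],0.344],[[-1,0,0],0.344],[[-1,0,0],0.344],[[-1,0,0],0.344]]' 1; python3 -m crank '[[[-1,0,0],0.344],[[-1,0,0],0.344],[[-1,0,0],0.344],[[-1,0,0],0.344],[[-1,0,0],0.344],[[-1,0,0],0.344],[[-1,0,0],0.344],[[-1,0,0],0.344],[[-1,0,0],0.344],[[-1,0,0],0.344],[[-1,0,0],0.344],[[-1,0,0],0.344]]'
python3 - <<'E'
from h import *
s=sensors.read_state();print(s['ee_pos'],s['joint_positions'],s['time']); grab('wrist','w1'); import json
s=sensors.read_state();json.dump({k:list(map(float,s[k])) for k in('ee_pos','eef_rot')},open('w1.json','w'))
go([.459,-.3665,.22],np.radians(38.5))
E
```

```text
time: 1.6
ee_pos: [0.4569, 0.4384, 0.2226]
eef_rot: [0.394, 0.919, 0.0, -0.0]
ft_force: [-0.4, -0.5, -0.2]
width: 0.0871
grip_force: 0.0
time: 3.1
ee_pos: [0.6259, 0.1261, 0.2225]
eef_rot: [0.639, 0.769, 0.0, -0.0]
ft_force: [-0.0, 0.4, 0.5]
width: 0.087
grip_force: 0.0
[0.62591066 0.12612949 0.22253309] [-0.59400552  0.37587069  0.42928142  1.44412242 -0.15710347  1.35553037
  0.02641222] 3.1
pos [0.6268 0.1207 0.2227] toolx yaw 100.11 tilt [ 7.0e-04 -2.4e-03 -1.0e+00] | shift units [-15.01  -8.36   0.13] turn units 7.7 alt -14.8
```

View pics/w1.png

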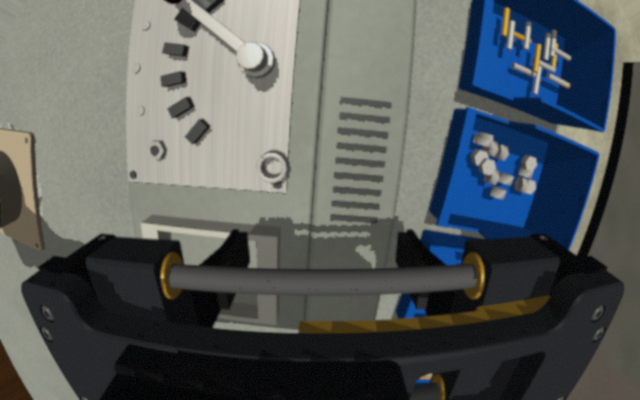

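The wrist view shows the nut at (157,149), next to the end notch on the coupling side and clearly hexagonal. That confirms 0.68. On to the tray.

```bash
python3 -m crank '[[[-1,-0.1,0],0.4],[[-1,-0.1,0],0.4],[[-1,-0.1,0],0.4],[[-1,-0.1,0],0.4],[[-1,-0.1,0],0.4],[[-1,-0.1,0],0.4],[[-1,-0.1,0],0.4],[[-1,-0.1,0],0.4],[[-1,-0.1,0],0.4],[[-1,-0.1,0],0.4],[[-1,-0.1,0],0.4],[[0,0,0],0.4]]' 
python3 - <<'E'
from h import *
s=sensors.read_state();print(s['joint_positions'],s['time'])
go([.459,-.3665,.22],np.radians(38.5))
E
```

```text
time: 4.65
ee_pos: [0.5614, -0.1963, 0.2229]
eef_rot: [0.858, 0.514, -0.0, 0.0]
ft_force: [0.2, 0.7, -0.7]
width: 0.0872
grip_force: 0.0
[-0.28900495  0.30132265  0.67861975  1.57720698 -0.1924538   1.3309972
 -0.07771803] 4.65
pos [ 0.5614 -0.1963  0.2229] toolx yaw 61.86 tilt [ 1.e-04 -6.e-04 -1.e+00] | shift units [-6.61 -0.33  0.1 ] turn units 2.92 alt -19.58
```

```bash
python3 -m crank '[[[-1,-0.05,0],0.5],[[-1,0,0],0.6],[[-1,0,0],0.6],[[-0.6,0,0],0.6],[[0,0,0],0.62],[[0,0,0],0],[[0,0,0],0]]' 
python3 - <<'E'
from h import *
go([.459,-.3665,.22],np.radians(38.5)); grab('wrist','w2')
E
```

```text
time: 5.52
ee_pos: [0.5023, -0.2818, 0.2225]
eef_rot: [0.943, 0.334, 0.0, -0.0]
ft_force: [-0.9, -0.5, 0.1]
width: 0.0872
grip_force: 0.0
pos [ 0.5023 -0.2818  0.2225] toolx yaw 39.02 tilt [-0.e+00  2.e-04 -1.e+00] | shift units [-2.9   1.29  0.08] turn units 0.06 alt -22.44
```

View pics/w2.png

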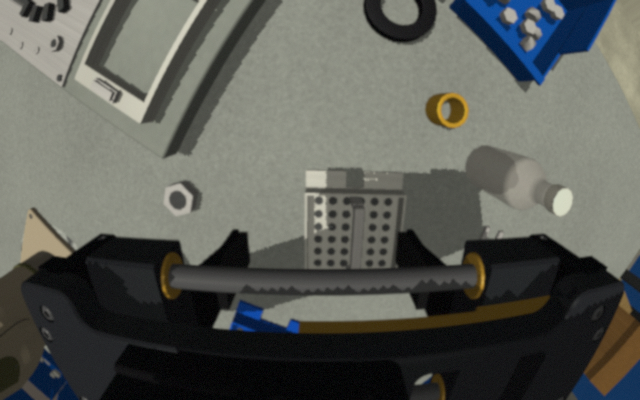

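The wrist view shows the tray's +x end at (305–403, 170–190) with its bar at column ~357, rows 200–268. I'll refine the bar line.

```bash
python3 - <<'E'
from h import *
p,M=tool()
P=lambda c,z:(onz('wrist',c,z)[:2])
print('bar',P((357,205),.068),P((358,262),.068)); a=P((305,170),.006);b=P((403,172),.006);print('end',a,b,np.hypot(*(a-b)),np.degrees(np.arctan2(*(-(a-b)[[0]]),*(a-b)[[1]])))
m=(a+b)/2;th=np.radians(38.5);print('tray c est',m-.084*np.array([np.cos(th),np.sin(th)]))
im=cv2.imread('pics/w2.png')
cv2.imwrite('pics/c2.png',cv2.resize(im[150:280,280:430],None,fx=4,fy=4,interpolation=cv2.INTER_CUBIC))
E
```

```text
bar [ 0.50785132 -0.32625493] [ 0.45634266 -0.37308718]
end [ 0.4906992  -0.26431766] [ 0.56751238 -0.36205395] 0.12430866886878389 38.16461314884548
tray c est [ 0.46336671 -0.36547703]
```

View pics/c2.png

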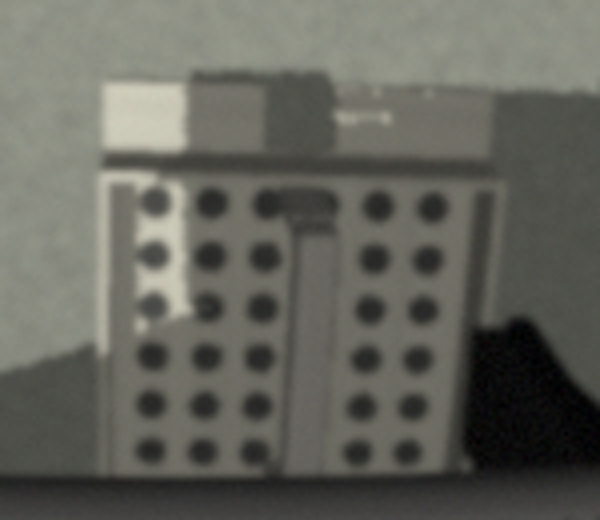

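The end facing the camera has a notch about 66 of 390 crop px wide (~21 mm), so it is the narrow one and this is the +x end.

```bash
python3 - <<'E'
from h import *
P=lambda c,z:(onz('wrist',c,z)[:2])
q=lambda c:(280+c[0]/4,150+c[1]/4)
a=P(q((315,240)),.068);b=P(q((305,465)),.068);n=P(q((299,80)),.006)
print(a,b,np.degrees(np.arctan2(*(a-b)[::-1])),n)
th=np.radians(38.3);u=np.array([np.cos(th),np.sin(th)]);v=np.array([-u[1],u[0]])
for nm,p in(('a',a),('b',b),('n',n),('n-84',n-.084*u),('corners',np.array([.46337,-.36548])),('top',np.array([.4602,-.3667])),('bartop',np.array([.458,-.3662]))): print(nm,(p-[.461,-.366])@u,(p-[.461,-.366])@v)
go([.461,-.366,.18],th)
E
```

```text
[ 0.50475063 -0.33147706] [ 0.45083052 -0.37525662] 39.0743152936047 [ 0.52980888 -0.31245533]
a 0.05573105735593039 -2.2935323761996897e-05
b -0.013717822632243304 -0.0009615490296139893
n 0.0871854472570731 -0.0006257132163274328
n-84 0.0031854472570730778 -0.0006257132163274258
corners 0.0021822050946968445 -0.001060792592677296
top -0.0010616664186831036 -5.352023393705854e-05
bartop -0.0024782849179583 0.001702381821278779
pos [ 0.5024 -0.2816  0.2225] toolx yaw 39.02 tilt [-0.e+00  1.e-04 -1.e+00] | shift units [-2.84  1.32  1.42] turn units 0.09 alt -22.41
```

```bash
python3 -m crank '[[[-0.7,0.35,0.3],0.06],[[-0.7,0.35,0.3],0],[[-0.7,0.35,0.3],0],[[-0.75,0.27,0.3],0],[[0,0,0.8],0],[[0,0,0.8],0],[[0,0,0.8],0],[[0,0,0],0],[[0,0,0],0]]' 0.55
python3 - <<'E'
from h import *
go([.4615,-.3662,.043],np.radians(38.5))
E
```

```text
time: 6.7
ee_pos: [0.4608, -0.3661, 0.1154]
eef_rot: [0.944, 0.33, 0.0, 0.0]
ft_force: [-0.1, 0.1, -0.1]
width: 0.0475
grip_force: 0.0
pos [ 0.4608 -0.3661  0.1154] toolx yaw 38.51 tilt [ 7.e-04 -5.e-04 -1.e+00] | shift units [0.02 0.02 2.41] turn units 0.0 alt -22.5
```

Descend, close, then lift slightly to feel the weight.

```bash
python3 -m crank '[[[0.02,0.02,0.7],0],[[0,0,0.7],0],[[0,0,0.6],0],[[0,0,0.4],0],[[0,0,0],0],[[0,0,0],0]]' 0.55; python3 -m crank '[[[0,0,0],0],[[0,0,0],0],[[0,0,0],0],[[0,0,0],0],[[0,0,0],0],[[0,0,0],0]]' 0 40;  python3 -m crank '[[[0,0,-0.3],0],[[0,0,-0.7],0],[[0,0,-1],0],[[0,0,-1],0],[[0,0,0],0],[[0,0,0],0]]'
```

```text
time: 7.45
ee_pos: [0.4615, -0.3662, 0.043]
eef_rot: [0.944, 0.33, 0.0, 0.0]
ft_force: [-1.1, -0.1, 0.7]
width: 0.0481
grip_force: 0.0
time: 8.2
ee_pos: [0.4613, -0.3658, 0.0425]
eef_rot: [0.944, 0.33, 0.0, -0.0]
ft_force: [-0.6, 0.9, 1.4]
width: 0.0115
grip_force: 40.0
time: 8.95
ee_pos: [0.461, -0.3654, 0.132]
eef_rot: [0.944, 0.33, -0.0, -0.0]
ft_force: [0.7, -0.4, -6.3]
width: 0.0116
grip_force: 40.0
```

```bash
python3 -m crank '[[[0,0,-0.8],0.5],[[0,0,-0.8],0.5],[[0,0,-0.6],0.5],[[0,0,0],0.5],[[0,0,0],0.5],[[0,0,0],0.5],[[0,0,0],0.5],[[0,0,0],0.5],[[0,0,0],0]]'
python3 - <<'E'
from h import *
print(sensors.read_state()['joint_positions'])
go([.5078,-.012,.195],np.radians(6.4))
E
```

```text
time: 10.07
ee_pos: [0.4608, -0.3654, 0.1973]
eef_rot: [0.998, 0.057, -0.001, -0.0]
ft_force: [-0.5, -0.2, -5.1]
width: 0.0115
grip_force: 40.0
[-0.14496784  0.36736337  0.93195438  1.63600104 -0.30354428  1.29468946
 -0.61773932]
pos [ 0.4608 -0.3654  0.1973] toolx yaw 6.51 tilt [-2.e-03  8.e-04 -1.e+00] | shift units [  2.89 -11.53   0.08] turn units 0.01 alt -22.49
```

```bash
python3 -m crank '[[[0.1,-0.6,0],0],[[0.2,-1,0],0],[[0.26,-1,0],0],[[0.26,-1,0],0],[[0.26,-1,0],0],[[0.26,-1,0],0],[[0.26,-1,0],0],[[0.26,-1,0],0],[[0.26,-1,0],0],[[0.26,-1,0],0],[[0.26,-1,0],0],[[0.23,-0.6,0],0]]';python3 -m crank '[[[0,-0.33,0],0],[[0,0,0],0],[[0,0,0],0],[[0,0,0],0]]'
python3 - <<'E'
from h import *
go([.5078,-.012,.195],np.radians(6.4));grab('wrist','w3');im=grab('top','t3')
a=cv2.imread('pics/w3.png')[130:300,200:440]; cv2.imwrite('pics/w3c.png',cv2.resize(a,None,fx=3.3,fy=3.3,interpolation=cv2.INTER_CUBIC))
E
```

```text
time: 11.58
ee_pos: [0.5087, -0.0208, 0.1981]
eef_rot: [0.998, 0.058, -0.0, -0.0]
ft_force: [-0.1, -0.6, -5.0]
width: 0.0115
grip_force: 40.0
time: 12.08
ee_pos: [0.5077, -0.0134, 0.1986]
eef_rot: [0.998, 0.056, 0.0, -0.0]
ft_force: [-0.7, 0.3, -5.3]
width: 0.0116
grip_force: 40.0
pos [ 0.5077 -0.0134  0.1986] toolx yaw 6.41 tilt [ 1.e-04  1.e-04 -1.e+00] | shift units [ 0.01 -0.05  0.12] turn units 0.0 alt -22.5
```

View pics/w3c.png

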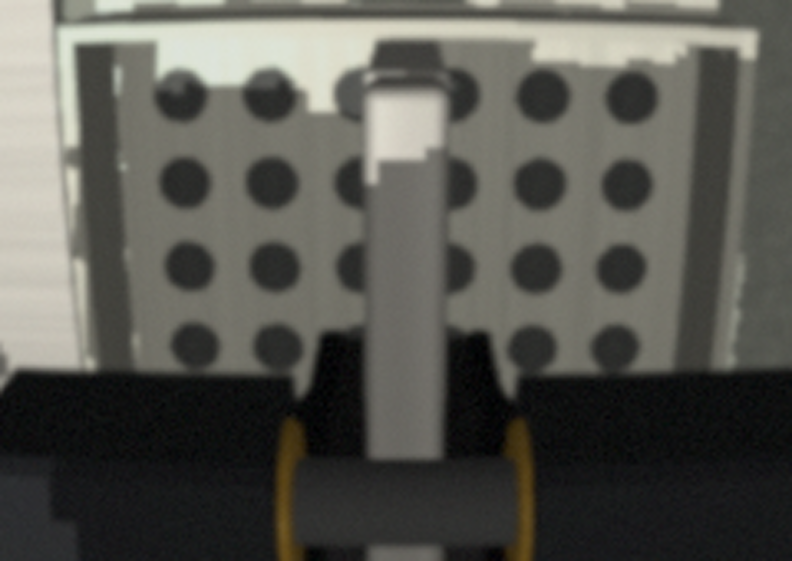

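The crop shows the tray held level with the bar at column ~321, but the notch and key lie just above it. I'll crop that part from the same picture.

```bash
python3 - <<'E'
from h import *
a=cv2.imread('pics/w3.png')[60:150,205:435]; cv2.imwrite('pics/w3d.png',cv2.resize(a,None,fx=3.47,fy=3.47*1.8,interpolation=cv2.INTER_CUBIC))
E
```

```text
(no output)
```

View pics/w3d.png

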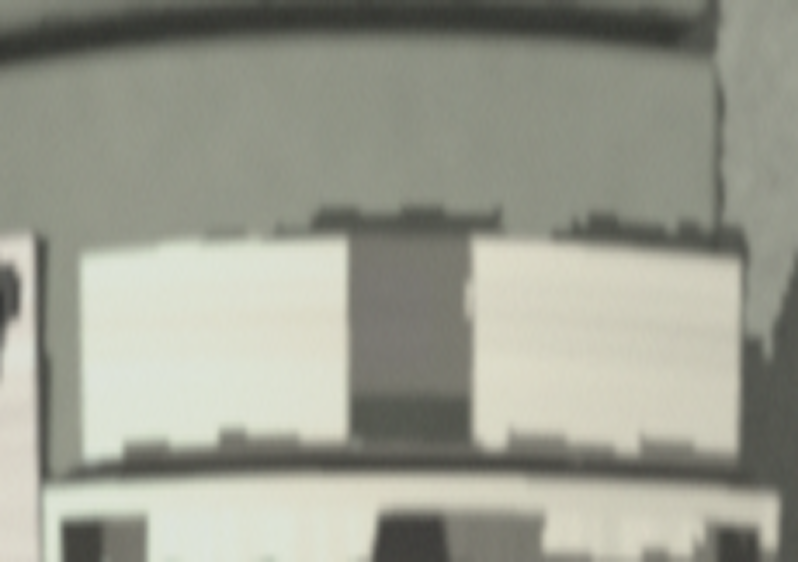

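The held tray's flange corners show in the crop at (80,255), (743,250), (740,460) and (83,463), with the notch at 349–472. I'll measure the tray in hand, and the seat outline by contour from the first top picture and w2.

```bash
python3 - <<'E'
from h import *
q=lambda c:(205+(c[0]-1.2)/3.47,60+(c[1]-2.6)/6.246)
p,M=tool(); z=p[2]-.042+.006
c=np.array([onz('wrist',q(k),z)[:2] for k in((80,255),(743,250),(740,460),(83,463))])
print('width',np.hypot(*(c[0]-c[1])),'yaw',np.degrees(np.arctan2(-(c[0]-c[1])[0],(c[0]-c[1])[1])))
n=np.array([onz('wrist',q(k),z)[:2] for k in((349,237),(472,237))]);print('notch w',np.hypot(*(n[0]-n[1])))
loc=lambda x:M[:2,:2].T@(x-p[:2])
print('end mid local',loc((c[0]+c[1])/2),'notch mid local',loc(n.mean(0)))
g=cv2.imread('pics/top0.png',0); roi=g[145:225,275:355]
t,b=cv2.threshold(cv2.resize(roi,None,fx=8,fy=8,interpolation=cv2.INTER_CUBIC),0,255,cv2.THRESH_OTSU); print('otsu',t)
cs,_=cv2.findContours(b,cv2.RETR_CCOMP,cv2.CHAIN_APPROX_NONE)
for k in cs:
    if cv2.contourArea(k)>20000:
        w=np.array([onz('top',(275+(x-3.5)/8,145+(y-3.5)/8),.08)[:2] for x,y in k[:,0]],np.float32)*1000
        print(cv2.contourArea(k),cv2.minAreaRect(w))
        hull=cv2.minAreaRect(w)
E
```

```text
width 0.12356718519664762 yaw 6.698530358690637
notch w 0.02223392420512417
end mid local [0.08606464 0.00123181] notch mid local [0.0857109  0.00101167]
otsu 116.0
317513.5 ((500.5527648925781, 1.8816070556640625), (231.64756774902344, 204.30918884277344), 6.048867225646973)Traceback (most recent call last):
  File "<stdin>", line 14, in <module>
  File "h.py", line 17, in onz
    o,v=ray(n,px,st); return o+v*(z-o[2])/v[2]
        ~~~^^^^^^^^^
  File "h.py", line 7, in ray
    m=vision.camera_model(n); f=200/np.tan(np.radians(m['vertical_fov'])/2)
ValueError: time passes only in moves, steps and waits
```

```bash
python3 - <<'E'
s=open('h.py').read()
s=s.replace("def grab(","import functools\ncm=functools.lru_cache(None)(lambda n:vision.camera_model(n))\ndef grab(",1).replace("m=vision.camera_model(n);","m=cm(n);")
open('h.py','w').write(s)
E
python3 - <<'E'
from h import *
g=cv2.imread('pics/top0.png',0); roi=cv2.resize(g[145:225,275:355],None,fx=8,fy=8,interpolation=cv2.INTER_CUBIC)
for t in(145,155,165,175):
    b=(roi>t).astype(np.uint8); b=b[:, 60:]
    cs,_=cv2.findContours(b,cv2.RETR_CCOMP,cv2.CHAIN_APPROX_NONE)
    for k in cs:
        if 40000<cv2.contourArea(k)<200000:
            w=np.array([onz('top',(275+(x+60-3.5)/8,145+(y-3.5)/8),.08)[:2] for x,y in k[:,0]],np.float32)*1000
            print(t,cv2.contourArea(k),np.round(sum([list(i) if not np.isscalar(i) else [i] for i in cv2.minAreaRect(w)],[]),1))
E
```

```text
145 158706.5 [510.4  -7.6 172.4 127.5   6. ]
145 101648.5 [517.3  -8.1 140.  111.7   6.2]
155 44899.0 [510.   -8.1 169.7 124.5   6. ]
```

Two seat estimates differ by 4 mm in y, so I'll check from near. I'll shift the tool 100 mm back so the wrist camera sees the narrow-key end.

```bash
python3 -m crank '[[[-0.6,0,0],0],[[-0.9,0,0],0],[[-0.9,0,0],0],[[-0.9,0,0],0],[[-0.2,0,0],0],[[0,0,0],0],[[0,0,0],0],[[0,0,0],0]]'
python3 - <<'E'
from h import *
import pickle
s=sensors.read_state();a=grab('wrist','w4');pickle.dump({k:s[k] for k in('ee_pos','eef_rot')},open('w4.pkl','wb'))
go([.509,-.01,.195],np.radians(6))
a=cv2.imread('pics/w4.png')[0:150,190:450]; cv2.imwrite('pics/w4c.png',cv2.resize(a,None,fx=3,fy=4,interpolation=cv2.INTER_CUBIC))
E
```

```text
time: 13.18
ee_pos: [0.4039, -0.0244, 0.1985]
eef_rot: [0.998, 0.057, -0.0, 0.0]
ft_force: [0.4, -0.5, -6.2]
width: 0.0113
grip_force: 40.0
pos [ 0.4038 -0.0243  0.1984] toolx yaw 6.48 tilt [-2.e-04 -6.e-04 -1.e+00] | shift units [ 3.54 -0.08  0.11] turn units 0.06 alt -22.44
```

View pics/w4c.png

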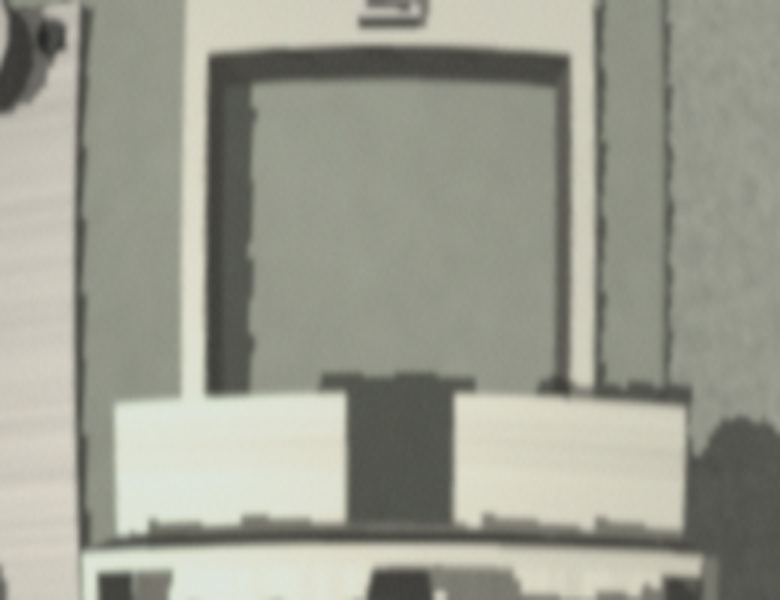

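The crop shows the lower tray rim's sides at columns 182.5 and ~596 and the narrow key at 360–427, rows 0–22, with the held tray's flange in front at 115–688.

```bash
python3 - <<'E'
from h import *
import pickle
s=pickle.load(open('w4.pkl','rb')); p,M=tool(s)
q=lambda c:(190+(c[0]-1)/3,(c[1]-1.5)/4)
W=lambda c,z:onz('wrist',q(c),z,s)[:2]
for row,l,rr in((60,184,597),(200,182.5,597),(340,182.5,594.5)):
    a,b=W((l,row),.08),W((rr,row),.08); print('rim',row,a.round(4),b.round(4),'w',np.hypot(*(a-b)).round(4),'mid local',(M[:2,:2].T@((a+b)/2-p[:2])).round(4))
    
L=[W((l,r_),.08) for r_,l in((60,184),(340,182.5))];d=L[0]-L[1];print('yawL',np.degrees(np.arctan2(d[1],d[0])))
L=[W((l,r_),.08) for r_,l in((60,597),(340,594.5))];d=L[0]-L[1];print('yawR',np.degrees(np.arctan2(d[1],d[0])))
k=[W((360,22),.08),W((427,22),.08)];print('key base',k,np.hypot(*(k[0]-k[1])),'local',M[:2,:2].T@(np.mean(k,0)-p[:2]))
z=p[2]-.042+.006
f=[W((115,403),z),W((688,403),z)];print('flange end local',M[:2,:2].T@(np.mean(f,0)-p[:2]), np.hypot(*(f[0]-f[1])))
n=[W((347,393),z),W((453,393),z)];print('notch',M[:2,:2].T@(np.mean(n,0)-p[:2]))
E
```

```text
rim 60 [0.5644 0.0583] [ 0.5781 -0.0657] w 0.1248 mid local [ 0.1687 -0.0016]
rim 200 [0.5304 0.0544] [ 0.544  -0.0691] w 0.1243 mid local [ 0.1344 -0.0019]
rim 340 [0.4978 0.0508] [ 0.5114 -0.0721] w 0.1236 mid local [ 0.1017 -0.0023]
yawL 6.448717616095512
yawR 5.437653644873134
key base [array([0.57695166, 0.00601242]), array([ 0.57916117, -0.01386343])] 0.019998286076495564 local [ 0.17539479 -0.00063825]
flange end local [0.08581127 0.00145493] 0.12351801940213086
notch [0.08547737 0.00106667]
```

```bash
python3 -m crank '[[[0.4,0,0],0.065],[[0.8,-0.1,0],0],[[0.8,-0.017,0],0],[[0.8,0,0],0],[[0.6,0,0],0],[[0.18,0,0],0],[[0,0,0.4],0],[[0,0,0.6],0],[[0,0,0.5],0],[[0,0,0.2],0],[[0,0,0],0],[[0,0,0],0]]'
python3 - <<'E'
from h import *
go([.5105,-.0085,.143],np.radians(6)); print(sensors.read_state()['ft_force'])
E
```

```text
time: 14.72
ee_pos: [0.5102, -0.0096, 0.148]
eef_rot: [0.999, 0.052, 0.0, -0.0]
ft_force: [0.9, 0.7, -5.3]
width: 0.0118
grip_force: 40.0
pos [ 0.5102 -0.0096  0.148 ] toolx yaw 5.96 tilt [ 8.e-04  3.e-04 -1.e+00] | shift units [ 0.01 -0.03  0.17] turn units -0.0 alt 22.5
[ 0.85352217  0.74233066 -5.25420979]
```

```bash
python3 -m crank '[[[0,-0.02,0.1],0],[[0,0,0.1],0],[[0,0,0.08],0],[[0,0,0.06],0],[[0,0,0.06],0],[[0,0,0.06],0],[[0,0,0],0],[[0,0,0],0]]';python3 -m crank '[[[0,0,0.06],0],[[0,0,0.04],0],[[0,0,0],0]]'
```

```text
time: 15.72
ee_pos: [0.5099, -0.0089, 0.1338]
eef_rot: [0.999, 0.052, 0.0, -0.0]
ft_force: [-0.3, 0.2, -5.4]
width: 0.0115
grip_force: 40.0
time: 16.1
ee_pos: [0.5097, -0.009, 0.1306]
eef_rot: [0.999, 0.052, -0.0, -0.0]
ft_force: [0.7, 0.3, -4.7]
width: 0.0116
grip_force: 40.0
```

The tray underside is 6 mm below the key tops with no contact. Continuing down slowly.

```bash
python3 -m crank '[[[0,0,0.05],0],[[0,0,0.05],0],[[0,0,0.05],0],[[0,0,0],0]]';python3 -m crank '[[[0,0,0.05],0],[[0,0,0.04],0],[[0,0,0.03],0],[[0,0,0],0]]'
```

```text
time: 16.6
ee_pos: [0.5097, -0.009, 0.1261]
eef_rot: [0.999, 0.052, -0.0, -0.0]
ft_force: [0.4, -0.3, -4.9]
width: 0.0115
grip_force: 40.0
time: 17.1
ee_pos: [0.5099, -0.0089, 0.1226]
eef_rot: [0.999, 0.052, 0.0, -0.0]
ft_force: [0.2, -0.6, -5.5]
width: 0.0116
grip_force: 40.0
```

```bash
python3 -m crank '[[[0,0,0.03],0],[[0,0,0.02],0],[[0,0,0],0]]';python3 -m crank '[[[0,0,0.02],0],[[0,0,0.02],0],[[0,0,0],0]]'
```

```text
time: 17.48
ee_pos: [0.5099, -0.0089, 0.1224]
eef_rot: [0.999, 0.052, -0.0, -0.001]
ft_force: [-8.2, 0.5, 14.4]
width: 0.0114
grip_force: 40.0
time: 17.85
ee_pos: [0.5099, -0.0089, 0.1223]
eef_rot: [0.999, 0.052, -0.0, -0.001]
ft_force: [-16.0, -0.1, 30.7]
width: 0.0114
grip_force: 40.0
```

It is down at the expected height (0.1223, underside about 0.080). Unload, release and rise.

```bash
python3 -m crank '[[[0,0,-0.04],0],[[0,0,-0.04],0],[[0,0,0],0]]';python3 -m crank '[[[0,0,0],0],[[0,0,0],0],[[0,0,0],0],[[0,0,0],0]]' 0.45;python3 -m crank '[[[0,0,-0.3],0],[[0,0,-0.8],0],[[0,0,-1],0],[[0,0,-0.8],0],[[0,0,0],0],[[0,0,0],0]]'
python3 - <<'E'
from h import *
print(tool()[0])
im=grab('wrist','w5');grab('top','t5')
# lever knob in top0: dark blob; pivot post
g=cv2.imread('pics/top0.png',0)
b=cv2.threshold(g[190:225,185:215],60,255,cv2.THRESH_BINARY_INV)[1]
n,l,st,c=cv2.connectedComponentsWithStats(b);print(st,c+[185,190])
seat=np.array([.5097,-.009]);th=np.radians(6);Rm=np.array([[np.cos(th),-np.sin(th)],[np.sin(th),np.cos(th)]])
piv=seat+Rm@[.055,.245];print('pivot',piv)
for a in(-.9,-.8,-.7,-.6,.68):
    k=piv+Rm@(.12*np.array([-np.cos(a),-np.sin(a)])); zt=.056+.014+.012
    print(a,k,'top px lip',proj('top',[*k,.056+.014+.012+.02+.064]),'base',proj('top',[*k,.1]))
nut=piv+Rm@(.155*np.array([-np.cos(.68),-np.sin(.68)]));print('nut',nut,proj('top',[*nut,.066]),'post',proj('top',[*piv,.111]))
E
```

```text
time: 18.23
ee_pos: [0.51, -0.0089, 0.1225]
eef_rot: [0.999, 0.052, 0.0, -0.0]
ft_force: [-2.2, -0.1, 1.8]
width: 0.0114
grip_force: 40.0
time: 18.73
ee_pos: [0.5099, -0.009, 0.1223]
eef_rot: [0.999, 0.052, 0.0, -0.0]
ft_force: [-1.0, -0.5, 0.5]
width: 0.0373
grip_force: 0.0
time: 19.48
ee_pos: [0.5096, -0.0089, 0.209]
eef_rot: [0.999, 0.052, -0.0, -0.0]
ft_force: [-0.1, 0.7, 0.3]
width: 0.039
grip_force: 0.0
[ 0.50958809 -0.00889229  0.20904388]
[[  0   0  30  35 902]
 [  7  12  23  12 148]] [[199.04323725 206.83813747]
 [202.28378378 207.98648649]]
pivot [0.53878923 0.24040693]
-0.9 [0.45477907 0.32609411] top px lip [185.57247833 198.65273029] base [191.96533343 203.2893601 ]
-0.8 [0.44664433 0.31727901] top px lip [188.72788662 201.59306092] base [194.96766863 206.0855259 ]
-0.7 [0.43943026 0.30769583] top px lip [192.19190726 204.20093635] base [198.26169995 208.56521701]
-0.6 [0.43320896 0.29744032] top px lip [195.92927666 206.44799856] base [201.81392049 210.70157965]
0.68 [0.45387887 0.1556117 ] top px lip [249.0225878  198.44034165] base [252.19021884 203.08424998]
nut [0.42911335 0.13087976] [262.10610092 213.61889781] post [222.34124818 173.30709036]
```

```bash
python3 - <<'E'
from h import *
a=cv2.imread('pics/sc0.png'); t=cv2.imread('pics/top0.png')
c=np.zeros((500,800,3),np.uint8)
c[:,:400]=cv2.resize(a[165:215,405:445],(400,500),interpolation=cv2.INTER_CUBIC)
c[:,402:]=cv2.resize(t[185:235,180:220],(398,500),interpolation=cv2.INTER_CUBIC)
cv2.imwrite('pics/k.png',c)
E
```

View pics/k.png

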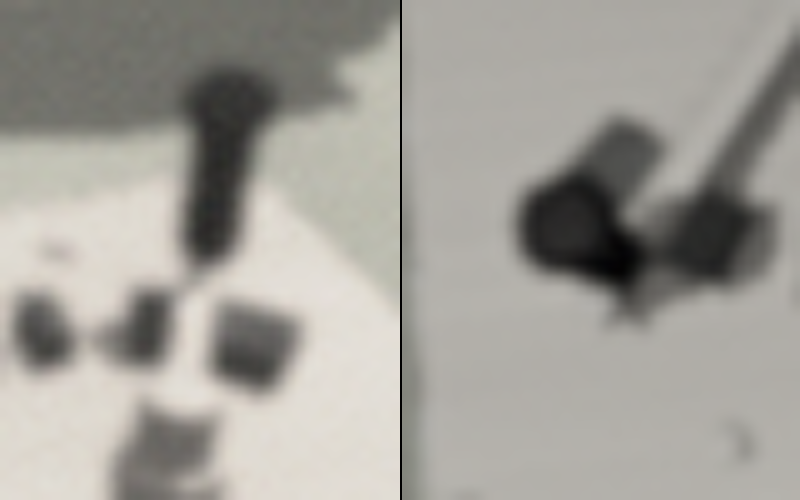

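Left panel (scene): knob lip at crop (230,97), i.e. px (427.5,174.2), and knob foot at about (425.3,190.7). Right panel (top): lip at px (196.2,207.0), foot at about (202.6,211.5). Triangulate.

```bash
python3 - <<'E'
from h import *
def tri(p1,p2):
    o1,v1=ray('scene',p1);o2,v2=ray('top',p2);t=np.linalg.lstsq(np.c_[v1,-v2],o2-o1,rcond=None)[0]
    a,b=o1+v1*t[0],o2+v2*t[1];return (a+b)/2,np.linalg.norm(a-b)
lip=tri((427.5,174.2),(196.2,207.0));print('lip',lip);print('foot',tri((425.3,190.7),(202.6,211.5)))
piv=np.array([.53879,.24041]);d=lip[0][:2]-piv;print(np.hypot(*d),'a',np.arctan2(-d[1],-d[0])-np.radians(6))
go([*lip[0][:2],.2])
E
```

```text
lip (array([0.43631602, 0.30343077, 0.14301589]), np.float64(0.0017348966810628319))
foot (array([0.43601017, 0.30345716, 0.07724825]), np.float64(0.005753991809890535))
0.12030184374968723 a -0.6560905737514893
pos [ 0.5093 -0.009   0.2086] toolx yaw 5.96 tilt [-1.3e-03 -3.0e-04 -1.0e+00] | shift units [ -1.34 -10.61   0.29]
```

The radius is 0.1203 (must be 0.120) and the lever angle −0.656, so that is consistent. Turn to a comfortable yaw, then go above the knob.

```bash
python3 -m crank '[[[0,0,-0.3],-0.94],[[0,0,-0.3],-0.94],[[0,0,-0.2],-0.94],[[0,0,0],-0.94],[[0,0,0],-0.94],[[0,0,0],-0.94],[[0,0,0],-0.94],[[0,0,0],-0.94],[[0,0,0],-0.94],[[0,0,0],-0.94],[[0,0,0],-0.94],[[0,0,0],-0.94]]' 0.8
python3 -m crank '[[[0.7,-0.2,0],0],[[1,-0.2,0],0],[[1,-0.2,0],0],[[1,-0.2,0],0],[[1,-0.2,0],0],[[1,-0.2,0],0],[[1,-0.2,0],0],[[1,-0.2,0],0],[[1,-0.2,0],0],[[0.8,0,0],0],[[0,0,0],0],[[0,0,0],0]]'
python3 - <<'E'
from h import *
go([.4363,.3034,.104]); s=sensors.read_state(); print(s['joint_positions'],s['time'])
# tray check: bright flange in top picture t5
E
```

```text
time: 21.08
ee_pos: [0.5094, -0.009, 0.2326]
eef_rot: [0.666, 0.746, -0.001, -0.0]
ft_force: [-0.0, 0.4, -0.6]
width: 0.0697
grip_force: 0.0
time: 22.58
ee_pos: [0.4258, 0.2676, 0.233]
eef_rot: [0.668, 0.744, -0.0, 0.0]
ft_force: [0.5, 0.1, -0.2]
width: 0.0697
grip_force: 0.0
pos [0.4258 0.2676 0.233 ] toolx yaw 96.15 tilt [-1.e-04 -8.e-04 -1.e+00] | shift units [1.15 0.48 4.3 ] 
[-1.07289441  0.04399895  0.43699216  1.78232819 -0.01861567  1.3200293
 -0.52433374] 22.575
```

```bash
python3 -m crank '[[[0.6,0.25,0.3],0],[[0.55,0.23,0.5],0],[[0,0,0.8],0],[[0,0,0.8],0],[[0,0,0.7],0],[[0,0,0.5],0],[[0,0,0],0],[[0,0,0],0]]'
python3 - <<'E'
from h import *
go([.4363,.3034,.104]); print(sensors.read_state()['ft_force'])
t=cv2.imread('pics/t5.png',0)
E
```

```text
time: 23.58
ee_pos: [0.4364, 0.3044, 0.1261]
eef_rot: [0.668, 0.744, 0.001, 0.0]
ft_force: [0.0, -0.5, 0.1]
width: 0.0697
grip_force: 0.0
pos [0.4364 0.3044 0.1261] toolx yaw 96.18 tilt [ 8.e-04  7.e-04 -1.e+00] | shift units [-0.03 -0.01  0.74] 
[ 0.00617478 -0.50679957  0.08888158]
```

Down to the grasp height and close.

```bash
python3 -m crank '[[[-0.03,0,0.3],0],[[0,0,0.3],0],[[0,0,0.14],0],[[0,0,0],0],[[0,0,0],0]]'; python3 -m crank '[[[0,0,0],0],[[0,0,0],0],[[0,0,0],0],[[0,0,0],0],[[0,0,0],0],[[0,0,0],0]]' 0 25; python3 -m crank '[[[0,0,-0.3],0],[[0,0,-0.3],0],[[0,0,0],0],[[0,0,0],0]]'
```

```text
time: 24.2
ee_pos: [0.4361, 0.3036, 0.1033]
eef_rot: [0.668, 0.744, 0.0, -0.0]
ft_force: [0.3, -0.1, -0.8]
width: 0.0694
grip_force: 0.0
time: 24.95
ee_pos: [0.4366, 0.3032, 0.1032]
eef_rot: [0.668, 0.744, 0.0, 0.0]
ft_force: [3.0, -0.8, -0.4]
width: 0.029
grip_force: 25.0
time: 25.45
ee_pos: [0.4361, 0.3024, 0.1203]
eef_rot: [0.668, 0.744, -0.001, 0.0]
ft_force: [6.1, -2.3, -8.9]
width: 0.0287
grip_force: 25.0
```

The width of 29 mm means the fingers hold the lip, not the stem. Set it back, open, go 11 mm lower and regrip.

```bash
python3 -m crank '[[[0,0,0.3],0],[[0,0,0.3],0],[[0,0,0],0]]'; python3 -m crank '[[[0,0,0],0],[[0,0,0],0],[[0,0,0],0],[[0,0,0.15],0],[[0,0,0.2],0],[[0,0,0],0],[[0,0,0],0]]' 0.6; python3 -m crank '[[[0,0,0],0],[[0,0,0],0],[[0,0,0],0],[[0,0,0],0],[[0,0,0],0]]' 0 25
```

```text
time: 25.82
ee_pos: [0.4362, 0.3027, 0.1024]
eef_rot: [0.668, 0.744, -0.0, 0.0]
ft_force: [5.9, -2.6, -6.6]
width: 0.0288
grip_force: 25.0
time: 26.7
ee_pos: [0.436, 0.3035, 0.0926]
eef_rot: [0.668, 0.744, -0.0, -0.0]
ft_force: [0.7, 0.1, 0.6]
width: 0.052
grip_force: 0.0
time: 27.32
ee_pos: [0.4362, 0.3035, 0.0927]
eef_rot: [0.668, 0.744, 0.0, 0.0]
ft_force: [1.5, 1.0, -0.9]
width: 0.0284
grip_force: 25.0
```

The force at lift (8.9 N) and on return (6.6 N) matched the lever's spring exactly, so the grip holds the knob without slip. Lift 11 mm and check.

```bash
python3 -m crank '[[[0,0,-0.2],0],[[0,0,-0.2],0],[[0,0,0],0],[[0,0,0],0]]' 0 30
```

```text
time: 27.82
ee_pos: [0.436, 0.3032, 0.1044]
eef_rot: [0.668, 0.744, -0.0, 0.0]
ft_force: [4.7, -2.1, -8.1]
width: 0.0285
grip_force: 30.0
```

8.1 N corresponds to a lift of about 25 mm, clear of the teeth. Swing along the arc, first half.

```bash
python3 -m crank '[[[-0.18,-0.131,0],-0.399],[[-0.18,-0.131,0],-0.399],[[-0.18,-0.131,0],-0.399],[[-0.18,-0.131,0],-0.399],[[-0.18,-0.131,0],-0.399],[[-0.18,-0.131,0],-0.399],[[-0.18,-0.131,0],-0.399],[[-0.18,-0.131,0],-0.399],[[-0.18,-0.131,0],-0.399],[[-0.18,-0.131,0],-0.399],[[-0.18,-0.131,0],-0.399],[[-0.18,-0.131,0],-0.399]]'
python3 - <<'E'
from h import *
piv=np.array([.5388,.2404]);p,M=tool();d=p[:2]-piv;print('r',np.hypot(*d),'a',np.arctan2(-d[1],-d[0])-np.radians(6))
k=lambda a:piv-.12*np.array([np.cos(a+.1047),np.sin(a+.1047)])
go([*k(.012),.104]);go([*k(.68),.104])
E
```

```text
time: 29.32
ee_pos: [0.4192, 0.2267, 0.1046]
eef_rot: [0.386, 0.923, 0.0, -0.0]
ft_force: [3.2, 0.1, -8.5]
width: 0.0285
grip_force: 30.0
r 0.12041855783344683 a 0.009354234385476917
pos [0.4192 0.2267 0.1046] toolx yaw 134.62 tilt [-0.e+00  5.e-04 -1.e+00] | shift units [-0.02  0.    0.02] 
pos [0.4192 0.2267 0.1046] toolx yaw 134.62 tilt [-0.e+00  5.e-04 -1.e+00] | shift units [-2.5  -0.84  0.02]
```

```bash
python3 -m crank '[[[-0.18,-0.131,0],-0.399],[[-0.18,-0.131,0],-0.399],[[-0.18,-0.131,0],-0.399],[[-0.18,-0.131,0],-0.399],[[-0.18,-0.131,0],-0.399],[[-0.18,-0.131,0],-0.399],[[-0.18,-0.131,0],-0.399],[[-0.18,-0.131,0],-0.399],[[-0.18,-0.131,0],-0.399],[[-0.18,-0.131,0],-0.399],[[-0.18,-0.131,0],-0.399],[[-0.18,-0.131,0],-0.399]]'
python3 -m crank '[[[0,0,0],0],[[0,0,0],0]]'
python3 - <<'E'
from h import *
piv=np.array([.5388,.2404]);p,M=tool();d=p[:2]-piv;print('r',np.hypot(*d),'a',np.arctan2(-d[1],-d[0])-np.radians(6))
k=lambda a:piv-.12*np.array([np.cos(a+.1047),np.sin(a+.1047)])
go([*k(.68),.104])
E
```

```text
time: 30.82
ee_pos: [0.4531, 0.1559, 0.1042]
eef_rot: [0.062, 0.998, -0.0, -0.001]
ft_force: [1.3, -0.8, -7.9]
width: 0.0282
grip_force: 30.0
time: 31.08
ee_pos: [0.4531, 0.156, 0.1043]
eef_rot: [0.063, 0.998, -0.0, -0.001]
ft_force: [-0.6, -1.8, -8.0]
width: 0.0286
grip_force: 30.0
r 0.12025340065546974 a 0.6733565405164316
pos [0.4531 0.156  0.1043] toolx yaw 172.75 tilt [-1.1e-03 -3.0e-04 -1.0e+00] | shift units [-0.03 -0.01  0.01]
```

Small correction, then lower and watch the spring force.

```bash
python3 -m crank '[[[-0.03,0,0.15],0],[[0,0,0.15],0],[[0,0,0.1],0],[[0,0,0],0],[[0,0,0],0]]';python3 -m crank '[[[0,0,0.1],0],[[0,0,0.1],0],[[0,0,0],0],[[0,0,0],0]]'
```

```text
time: 31.7
ee_pos: [0.4538, 0.1554, 0.0921]
eef_rot: [0.063, 0.998, -0.0, -0.001]
ft_force: [-4.1, -4.2, -7.4]
width: 0.0282
grip_force: 30.0
time: 32.2
ee_pos: [0.4538, 0.1554, 0.0862]
eef_rot: [0.063, 0.998, -0.0, -0.001]
ft_force: [-4.9, -5.0, -5.6]
width: 0.0286
grip_force: 30.0
```

```bash
python3 -m crank '[[[0,0,0.1],0],[[0,0,0.1],0],[[0,0,0.03],0],[[0,0,0],0],[[0,0,0],0]]'
```

```text
time: 32.83
ee_pos: [0.4538, 0.1553, 0.0793]
eef_rot: [0.063, 0.998, -0.001, -0.001]
ft_force: [-5.0, -5.1, -5.1]
width: 0.0284
grip_force: 30.0
```

```bash
python3 -m crank '[[[0,0,0],0],[[0,0,0],0],[[0,0,0],0],[[0,0,0],0]]' 0.65;python3 -m crank '[[[0,0,-0.3],0],[[0,0,-0.8],0],[[0,0,-1],0],[[0,0,-1],0],[[0,0,-1],0],[[0,0,-1],0],[[0,0,0],0],[[0,0,0],0]]'
python3 -m crank '[[[1,0,0],0],[[1,0,0],0],[[1,0,0],0],[[1,0,0],0],[[0,0,0],0],[[0,0,0],0]]'
python3 - <<'E'
from h import *
s=sensors.read_state();print(s['time'],s['ee_pos'])
top=grab('top','t9');sc=grab('scene','s9')
piv=np.array([.5388,.2404])
for a in(.655,.68,.705):
    k=piv-.12*np.array([np.cos(a+.1047),np.sin(a+.1047)]);print(a,'pred lip top-cam',proj('top',[*k,.128]).round(1),'scene',proj('scene',[*k,.128]).round(1),'at lift14',proj('scene',[*k,.142]).round(1))
for n,im,c in(('top',top,(249,200)),('scene',sc,None)):
    if c is None:
        k=piv-.12*np.array([np.cos(.7847),np.sin(.7847)]);c=proj('scene',[*k,.12])
    x0,y0=int(c[0])-20,int(c[1])-22
    g=cv2.cvtColor(im,cv2.COLOR_RGB2GRAY)[y0:y0+44,x0:x0+40]
    _,l,st,ce=cv2.connectedComponentsWithStats((g<50).astype(np.uint8))
    print(n,[(list(map(int,q[:5]+np.array([x0,y0,0,0,0]))),(w+[x0,y0]).round(1)) for q,w in zip(st[1:],ce[1:]) if q[4]>8])
E
```

```text
time: 33.33
ee_pos: [0.4551, 0.1562, 0.0801]
eef_rot: [0.063, 0.998, 0.0, 0.0]
ft_force: [0.3, -0.8, -0.5]
width: 0.0548
grip_force: 0.0
time: 34.33
ee_pos: [0.4545, 0.1557, 0.2325]
eef_rot: [0.063, 0.998, 0.0, -0.0]
ft_force: [0.1, -0.7, 0.2]
width: 0.0566
grip_force: 0.0
time: 35.08
ee_pos: [0.3359, 0.1705, 0.2324]
eef_rot: [0.063, 0.998, -0.0, -0.0]
ft_force: [0.7, -0.4, 0.4]
width: 0.0565
grip_force: 0.0
35.075 [0.3359266  0.17054563 0.2324059 ]
0.655 pred lip top-cam [250.1 201.9] scene [387.  187.7] at lift14 [387.4 184.1]
0.68 pred lip top-cam [250.9 201.2] scene [386.7 188.2] at lift14 [387.1 184.5]
0.705 pred lip top-cam [251.7 200.4] scene [386.3 188.7] at lift14 [386.7 185. ]
top [([247, 197, 10, 11, 80], array([251.7, 202.1])), ([243, 218, 9, 4, 29], array([247.1, 219.5]))]
scene [([385, 191, 3, 12, 18], array([385.8, 196.3]))]
```

```bash
python3 - <<'E'
from h import *
s=cv2.imread('pics/s9.png',0);o=cv2.imread('pics/sc0.png',0)
print('old cols 426-428 rows168-196',o[168:197,426:429].mean(1).round().astype(int))
print('new cols 385-387 rows176-212',s[176:213,385:388].mean(1).round().astype(int))
for r_ in range(182,194,2): print(r_,s[r_,376:398])
piv=np.array([.5388,.2404])
k=lambda a:piv-.12*np.array([np.cos(a+.1047),np.sin(a+.1047)])
for z in(.146,.135,.082): print('old',z,proj('scene',[*k(-.656),z]).round(1))
for z in(.132,.121,.068): print('new',z,proj('scene',[*k(.68),z]).round(1))
E
```

```text
old cols 426-428 rows168-196 [113 112 107  93  71  58  54  52  53  48  47  46  46  47  52  55  60  60
  66  66  76  89 120 165 197 208 196 164 140]
new cols 385-387 rows176-212 [192 191 193 192 191 193 193 192 173 131  84  62  57  54  51  52  50  49
  52  48  50  49  51  51  50  50  51  62  85 105 107 105 103  96  91 110
 157]
182 [194 194 194 194 195 195 195 197 195 194 193 191 194 193 195 195 193 195
 196 192 197 194]
184 [194 194 195 195 196 195 193 193 185 176 170 172 176 182 190 195 195 196
 197 198 193 197]
186 [192 193 193 190 191 187 171 141 113  93  81  79  88 111 133 163 184 192
 194 197 194 193]
188 [190 189 191 190 189 180 156 104  64  54  59  59  54  59  75 113 158 182
 198 201 208 209]
190 [187 189 188 186 185 178 150 106  67  49  52  52  51  59  92 138 183 203
 211 213 214 219]
192 [185 179 176 176 166 157 145 118  79  54  47  48  58  89 144 192 216 215
 205 191 191 203]
old 0.146 [427.3 173.5]
old 0.135 [426.9 176.4]
old 0.082 [424.6 189.8]
new 0.132 [386.8 187.2]
new 0.121 [386.5 190. ]
new 0.068 [385.  203.5]
```

The knob's top edge is at row 185.2, which matches lift 0 (lift 14 mm would give 181.5), so the lever is down in the 0.68 notch. The tray's resting height of 0.080 is only possible over both keys. The arm is clear.

```bash
python3 -c "
from bench import r
print(r.close_job())"
```

```text
the job is handed in; nothing more can be done
None
```

I handed the job in with the screen tray seated over both keys and the lever let go, down in the 0.68 rad notch marked by the hex nut, after about 35 s on the robot's clock; the result of the judging was not shown.

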